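Key-gauge the nylon standoff

TASK

Take the white keyed standoff off the free-spinning turntable, leaving the other four parts on it, and push it shaft-first into the blue hub of the key gauge, turning it until its key slips into the keyway and its hex shoulder is fully home on the hub. A spring plunger pushes back, so keep pushing: finish with the gripper still holding the standoff pressed fully home, and do not let go.

Things in the scene. Friction and masses are not known exactly. Their poses are not given: they have to be found in the camera images.
- standoff: White nylon keyed standoff, 66 mm tall, 30 g, upright on the turntable, shaft down. Origin: centre of its foot, z up. Round shaft 20 mm wide, 0 to 30 mm up, foot chamfered 2 mm; a key 6 mm wide on its +x side reaches 15 mm from the axis, 10 to 30 mm up (below is plain pilot). Above, 30 to 66 mm up, a hexagon 24 mm across flats; its underside is the shoulder.
- standoff_top (a point): Centre of the standoff's top face, 66 mm above its foot; same axes. A black line on the face runs from here towards the key (+x). The hexagon has flats facing +x and every 60 degrees from it: grip any two facing flats, above the key.
- gauge_mouth (a point): Centre of the bore at the hub's flat top face, 59 mm above the work surface; z up, +x along the keyway (yellow line on the hub top). Bore 22 mm wide; keyway 8.6 mm wide, to 17 mm from the axis, full depth. Home: standoff's foot 30 mm below this point, shoulder on the hub top, x axes alike. The pilot enters at any turn; the key lands on the hub top unless it faces the keyway.
- gauge: Key gauge, fixed to the shelf: steel base plate 120 x 90 x 12 mm with a blue hub about 58 mm in diameter standing on its middle, top 56 mm above the plate's underside. Origin at the centre of the underside, +x along the keyway.
- plunger (a joint): Travel (m) of the brass spring plunger in the bore, 0 at rest (its top 18 mm below the hub top), about 0.012 with the standoff fully home, stop at 0.014. Its spring pushes up with 2.1 N at 0 and 6.3 N at 0.012, and drives the standoff back out if it is let go.
- turntable (a joint): Turn (rad) of the lazy-susan disc, counter-clockwise from above, 0 at the start. It spins freely with very little friction, carrying what stands on it.
- turntable_top (a point): Centre of the gray turntable disc's top face (disc 280 mm in diameter, top 39 mm above the work surface; a black boss 24 mm wide and 6 mm high at its centre). The five parts stand about 90 mm from the centre.
- buzzer: Black round buzzer, 24 mm diameter, 10 mm high. Loose, lying flat on the turntable; origin at the centre of its underside, z up.
- spreader: Copper heat spreader, 36 x 36 mm, 7 mm high. Loose, lying flat on the turntable; origin at the centre of its underside, z up.
- dip_socket: Purple DIP socket, 36 x 16 mm, 8 mm high. Loose, lying flat on the turntable; origin at the centre of its underside, z up.
- crystal: Silver crystal oscillator can, 21 x 13 mm, 7 mm high. Loose, lying flat on the turntable; origin at the centre of its underside, z up.
Not all that is in view belongs to the job. Of the things shaped like the spreader, the copper one is meant.

How it is judged:
By the outcome, as a careful person would: the job done as asked, in the order asked, and still so for the second after the job is handed in, while the arm keeps its last pose, push and grip.
It also fails if it takes over 45 s, if anything falls off the work surface, if the arm or the gripper's body presses on something with over 40 N, if the wrist force passes 120 N, or if a joint passes its speed limit or range.

ROBOT

A 7-joint arm with a two-finger parallel gripper is mounted at the origin on the work surface. World frame = base frame: x ahead of the robot, y to its left, z up, the work surface at z = 0. Lengths are in m, angles in rad, forces in N, time in s.
With the tool pointing down it reaches from about 0.425 to 0.95 m from the base axis. Payload 4.7 kg.
Tool frame: the origin (TCP) lies between the finger pads; the fingertips stand 25 mm ahead of it and the grasp point (between the pads) lies 6 mm ahead of it; z points along the fingers, y is the line along which they close (so a half turn about z gives the same grasp; the last joint's range is limited). The gripper opens to 85 mm and grips with 20 to 120 N. Pads are 22 mm wide; open, the fingers measure 114 mm over their backs; the gripper's body (76 mm by 85 mm) begins 54 mm behind the grasp point. The pads swing forward as they close: fully open they stand 13 mm farther back than shut.
Start: joints at [-1.179, 0.469, -0.049, 1.532, 0.024, 1.141, -0.082], TCP at [0.276, 0.616, 0.236] pointing down, gripper open.
Joint ranges: [-2.59, 2.59], [-0.33, 1.99], [-1.39, 1.29], [0.1, 2.45], [-1.04, 4.18], [0.21, 1.99], [-2.66, 2.66]. Speed limits (rad/s): [2.57, 2.57, 3.14, 3.14, 3.14, 3.14, 3.14].

INTERFACE

Orientations are given as a 3x3 rotation matrix whose columns are the frame's x, y, z axes.
In Python, from rig import * gives the robot as it stands. Calls block until the motion is done:
- movep(position, orientation): joint-space move of the TCP to a pose.
- move_l(position, attitude=None, feed=0.15, until_force=None): straight line of the TCP; attitude=None keeps the orientation; feed is the mean speed in m/s. With until_force (N) it stops when the force on the tool has changed by that much, and returns True; else False.
- move_joints(angles): joint-space move.
- command_gripper(opening, newtons=None): finger opening in m; newtons is the grip in N (None keeps the last); returns when the fingers have stopped.
- sleep(seconds).
- inverse_kinematics(position, orientation): joint angles nearest the present ones, or None.
- sense(): the state.
- camera(name): name is "scene" or "top"; returns (picture, depth): 480x640x3 uint8, red, green, blue; 480x640 float32, m along the optical axis (not along the pixel's ray), 0 where there is no reading.
- camera_params(name): a dict with "K" (3x3 intrinsics, pixels), "position" and "rotation" of the camera in the world. Camera axes: x right, y down, z forward; pixel columns grow to the right and rows downward; lengths in m; the calibration is good to about 2 mm. A picture is of the moment at which its call begins. camera_params takes no time and is no camera call.
A pose or a line that the arm cannot do raises Unreachable and nothing moves.
- finish_job(): hands the job in; it is judged then, once.
The state is a dict: "time_s": time; "joint_pos": joint angles; "qd": joint speeds; "joint_efforts": joint torques, N m; "position": TCP position; "tcp_rot": TCP orientation; "wrist_force": force on the tool from outside, world axes, zero at the start; "ft_torque": the same for the moment, N m; "finger_gap": finger opening in m; "gripper_force": force on a finger pad.
Only numpy, scipy, OpenCV 4.12 (cv2) and the standard library are available. Lean on these libraries where they do the work, as an engineer would, in place of code of your own. Each camera call takes 0.05 s, during which the arm holds its last target. There are 200 camera calls.

## Working session

There is one attempt and no reset: what is moved stays moved. The work goes in short steps, each a Python script; the robot and the scene stay as the last script left them, time stands still between calls to the robot, and variables do not carry over. Pictures are saved under pics/ and viewed, at most 10 in all, crops included, and the job is handed in when it is done.

```bash
mkdir -p pics
python3 - <<'E'
from rig import *
import cv2,numpy as np
for n in("scene","top"):
    p,d=camera(n); cv2.imwrite(f"pics/{n}0.png",p[:,:,::-1]); np.save(f"pics/{n}0.npy",d)
    print(n,camera_params(n))
s=sense();print(s["time_s"],s["position"],s["wrist_force"]);print(s["tcp_rot"])
E
```

```text
scene {'K': array([[610.32754038,   0.        , 318.21951279],
       [  0.        , 610.32754038, 242.83278432],
       [  0.        ,   0.        ,   1.        ]]), 'position': array([1.17039157, 0.15728539, 0.89497588]), 'rotation': array([[-0.09141862,  0.77847016, -0.6209886 ],
       [ 0.99581086,  0.0726135 , -0.05556981],
       [ 0.00183271, -0.62346731, -0.78184727]])}
top {'K': array([[503.91783013,   0.        , 319.88115307],
       [  0.        , 503.91783013, 244.45790373],
       [  0.        ,   0.        ,   1.        ]]), 'position': array([0.36781551, 0.08998419, 0.94345203]), 'rotation': array([[-0.01939015, -0.98086838,  0.193704  ],
       [-0.99972577,  0.02156552,  0.00912787],
       [-0.01313057, -0.19347389, -0.98101756]])}
0.1 [0.27549622 0.61564306 0.23453936] [0.89937943 0.12771037 0.08853854]
[[-9.12776699e-01  4.08458353e-01 -6.86966996e-04]
 [ 4.08458928e-01  9.12775206e-01 -1.65137245e-03]
 [-4.74704312e-05 -1.78793210e-03 -9.99998401e-01]]
```

View pics/top0.png

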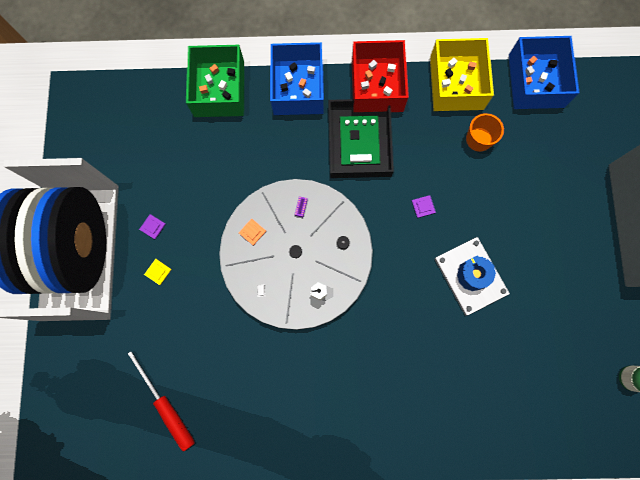

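View pics/scene0.png

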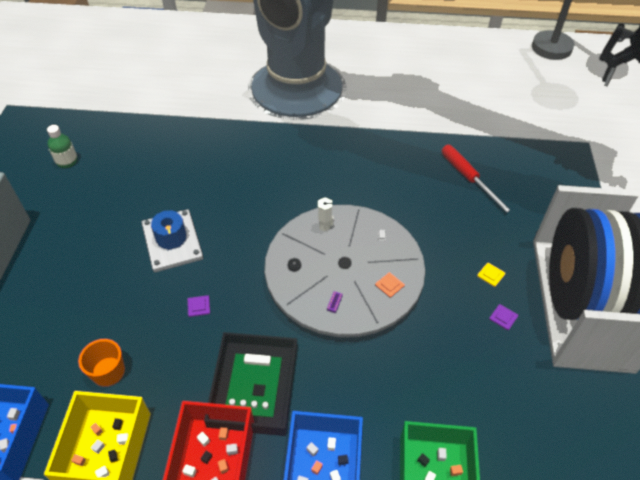

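Run:
```python
import cv2,numpy as np
t=cv2.imread("pics/top0.png");s=cv2.imread("pics/scene0.png")
def c(i,x,y,w=40):  return cv2.resize(i[y-w//2:y+w//2,x-w//2:x+w//2],(400,300) if 0 else (300,300),interpolation=cv2.INTER_CUBIC)
cv2.imwrite("pics/crop1.png",np.vstack([np.hstack([c(t,318,291),c(t,477,273)]),np.hstack([c(s,325,208),c(s,168,230)])]))
d=np.load("pics/top0.npy");print(d[286:300:2,310:330:2].round(3));print(d[262:286:3,462:496:3].round(3))
```

```text
[[0.905 0.839 0.842 0.841 0.841 0.84  0.84  0.84  0.906 0.909]
 [0.907 0.842 0.84  0.836 0.84  0.84  0.838 0.839 0.907 0.905]
 [0.905 0.838 0.84  0.835 0.839 0.839 0.839 0.838 0.905 0.905]
 [0.877 0.841 0.84  0.839 0.838 0.836 0.839 0.838 0.903 0.905]
 [0.876 0.836 0.839 0.839 0.836 0.837 0.838 0.839 0.905 0.904]
 [0.902 0.851 0.837 0.837 0.835 0.837 0.837 0.858 0.906 0.902]
 [0.902 0.903 0.902 0.851 0.838 0.841 0.865 0.902 0.901 0.903]]
[[0.935 0.89  0.891 0.892 0.893 0.888 0.892 0.889 0.89  0.89  0.945 0.945]
 [0.905 0.888 0.888 0.889 0.908 0.891 0.891 0.888 0.889 0.889 0.889 0.945]
 [0.895 0.    0.889 0.893 0.921 0.911 0.902 0.894 0.89  0.889 0.888 0.945]
 [0.89  0.885 0.893 0.887 0.905 0.907 0.911 0.897 0.885 0.887 0.887 0.931]
 [0.891 0.887 0.885 0.888 0.904 0.905 0.918 0.897 0.887 0.887 0.888 0.933]
 [0.897 0.886 0.888 0.886 0.886 0.9   0.91  0.885 0.882 0.887 0.885 0.927]
 [0.9   0.881 0.883 0.884 0.883 0.887 0.882 0.887 0.888 0.884 0.886 0.93 ]
 [0.91  0.898 0.885 0.886 0.886 0.884 0.884 0.884 0.884 0.884 0.926 0.927]]
```

View pics/crop1.png

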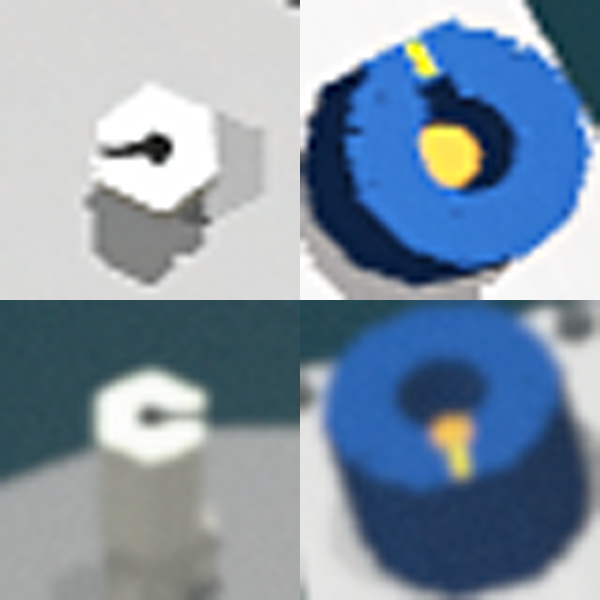

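```bash
cat > h.py <<'E'
from rig import *
import numpy as np,cv2
def ray(n,px,z):
    P=camera_params(n);r=P["rotation"]@np.linalg.solve(P["K"],[px[0],px[1],1.]);p=P["position"]
    return p+r*(z-p[2])/r[2]
def tri(a,b):
    A=[];B=[]
    for n,px in(("top",a),("scene",b)):
        P=camera_params(n);r=P["rotation"]@np.linalg.solve(P["K"],[px[0],px[1],1.]);r/=np.linalg.norm(r)
        M=np.eye(3)-np.outer(r,r);A.append(M);B.append(M@P["position"])
    return np.linalg.solve(sum(A),sum(B))
def R(yaw): # tool down, y axis (closing) at angle yaw
    y=np.array([np.cos(yaw),np.sin(yaw),0]);z=np.array([0,0,-1.]);return np.c_[np.cross(y,z),y,z]
E
python3 - <<'E'
from h import *
np.set_printoptions(precision=4,suppress=True)
for nm,z,a,a2,b,b2 in(("st",.105,(318.5,290.2),(311.2,290.8),(324.7,202.9),(331.9,202.7)),("g",.059,(479.0,271.9),(472.6,260.3),(166.6,222.2),(168.8,231.2))):
    print(nm,"tri",tri(a,b))
    for n,p,q in(("top",a,a2),("scene",b,b2)):
        P=ray(n,p,z);Q=ray(n,q,z);v=Q-P;print(n,P,np.degrees(np.arctan2(v[1],v[0])),np.hypot(*v[:2]))
print("tt",ray("top",(295,252),.045),ray("scene",(344.5,263),.045))
S=ray("top",(318.5,290.2),.105);G=ray("top",(479.0,271.9),.059)
for k in range(0,360,60):
    a=np.arctan2(*(ray("top",(311.2,290.8),.105)-S)[1::-1])+np.radians(k)
    for nm,p in(("S",S),("G",G)):
      for ang in([a] if nm=="S" else [a]): 
        q=inverse_kinematics([p[0],p[1],.15],R(ang)); print(k,nm,q)
E
```

```text
st tri [0.4554 0.103  0.1074]
top [0.4557 0.1016 0.105 ] 93.51526981335718 0.012204170281771336
scene [0.4531 0.1043 0.105 ] 97.48676750064645 0.012593000142883651
g tri [ 0.4864 -0.1788  0.0617]
top [ 0.487  -0.1813  0.059 ] 24.697169877682033 0.02303214005451946
scene [ 0.4845 -0.1781  0.059 ] 24.065825205080692 0.022208946280196002
tt [0.5323 0.1437 0.045 ] [0.5356 0.1464 0.045 ]
0 S [-0.4387  0.2345  0.1496  2.1109 -0.0483  0.7993  1.3726]
0 G [-0.1904  0.3491  0.5794  2.0162 -0.2529  0.8458  2.1626]
60 S [-0.2592  0.2381 -0.0585  2.1011  0.0192  0.8029  2.3501]
60 G [ 1.1435  0.5979 -1.1732  1.9458  0.6454  1.0408  2.3584]
120 S [-1.1967  0.4106  1.1273  2.1449 -0.4894  0.874  -2.3312]
120 G [-0.5508  0.5291  1.1192  2.0317 -0.5921  0.9506 -1.6758]
180 S [-0.8534  0.2671  0.6451  2.1317 -0.2216  0.807  -1.5804]
180 G [-0.5194  0.4971  1.0609  2.0306 -0.5464  0.929  -0.6755]
240 S [-0.7074  0.2473  0.4664  2.1248 -0.1539  0.8009 -0.608 ]
240 G [-0.4514  0.4457  0.9473  2.028  -0.4644  0.8968  0.2872]
300 S [-0.5773  0.238   0.3117  2.1182 -0.1011  0.7989  0.3817]
300 G [-0.3504  0.3955  0.7965  2.0237 -0.3691  0.8685  1.2358]
```

Run:
```python
from h import *
np.set_printoptions(precision=4,suppress=True)
S=np.array([.4548,.103]);a=np.radians(35.5)
p=sense()["position"];move_l([p[0],p[1],.33])
movep([*S,.30],R(a))
command_gripper(.05,60)
print("hit",move_l([*S,.098],feed=.15,until_force=8))
s=sense();print(s["position"],s["finger_gap"],s["wrist_force"],s["time_s"])
for n in("scene","top"):
    q,_=camera(n);cv2.imwrite(f"pics/{n}1.png",q[:,:,::-1])
def c(n,x,y,w=60):
    i=cv2.imread(f"pics/{n}1.png");return cv2.resize(i[y-w//2:y+w//2,x-w//2:x+w//2],(400,400),interpolation=cv2.INTER_CUBIC)
cv2.imwrite("pics/crop2.png",np.hstack([c("top",318,291),c("scene",325,208)]))
```

```text
hit False
[0.4554 0.1032 0.0986] 0.04988438757731262 [0.1029 0.1506 0.2403] 4.7917
```

View pics/crop2.png

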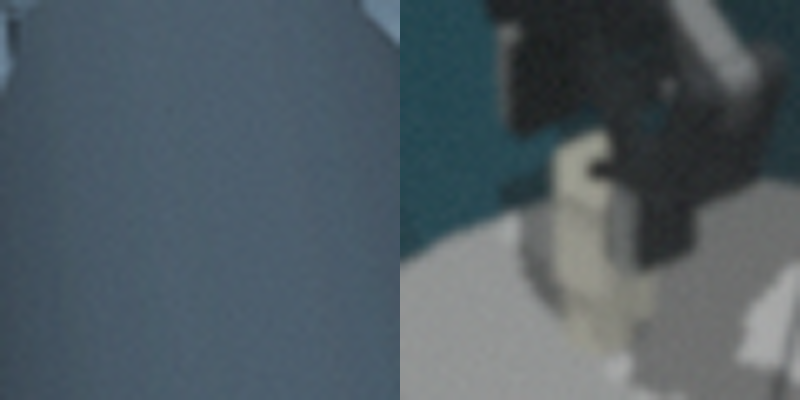

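Run:
```python
from h import *
np.set_printoptions(precision=4,suppress=True)
command_gripper(.018,60);s=sense();print(s["finger_gap"],s["gripper_force"],s["wrist_force"],s["ft_torque"])
p=s["position"];move_l([p[0],p[1],.18],feed=.1)
s=sense();print(s["position"],s["finger_gap"],s["wrist_force"],s["time_s"])
# bring above the gauge
G=np.array([.4862,-.1793]);movep([*G,.18],R(np.radians(-35.5)))
s=sense();print(s["position"],s["time_s"])
for n in("scene","top"):
    q,_=camera(n);cv2.imwrite(f"pics/{n}2.png",q[:,:,::-1])
t=cv2.resize(cv2.imread("pics/top2.png"),(400,300));i=cv2.imread("pics/scene2.png")[140:260,100:260]
cv2.imwrite("pics/crop3.png",np.vstack([np.hstack([t,cv2.resize(cv2.imread("pics/scene2.png"),(400,300))]),np.hstack([cv2.resize(i,(400,300),interpolation=3),cv2.resize(cv2.imread("pics/top2.png")[220:340,400:560],(400,300),interpolation=3)])]))
```

```text
0.02190342600146251 58.81733240559697 [-0.3564 -0.8741  5.6226] [-0.1783  0.214  -0.002 ]
[0.4546 0.1029 0.1794] 0.02193335862875322 [-0.0025  0.116  -0.7699] 6.2167
[ 0.4865 -0.1774  0.1795] 7.3167
```

View pics/crop3.png

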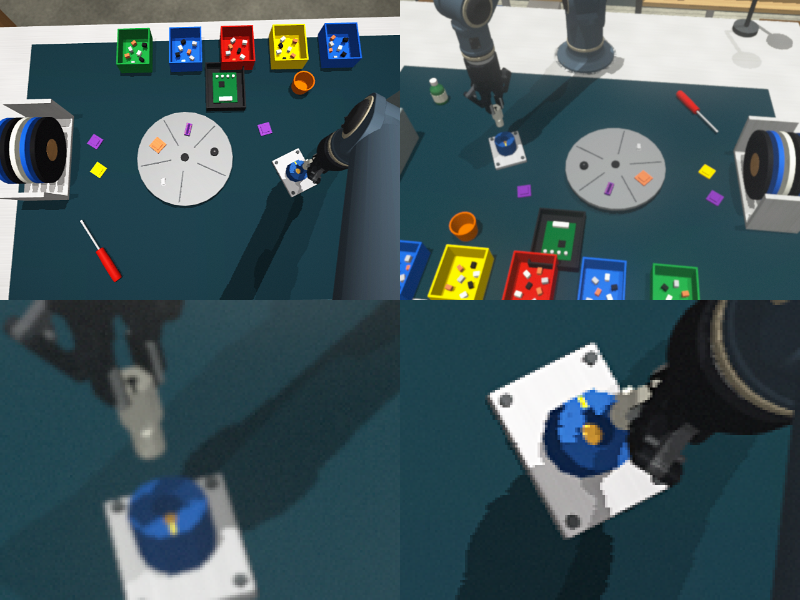

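Run:
```python
from h import *
np.set_printoptions(precision=4,suppress=True)
G=np.array([.4862,-.1793]);sleep(.2);print(sense()["position"])
print(move_l([*G,.125],feed=.1,until_force=5));sleep(.2);s=sense();print(s["position"],s["tcp_rot"],s["wrist_force"],s["time_s"])
for n in("scene","top"):
    q,_=camera(n);cv2.imwrite(f"pics/{n}3.png",q[:,:,::-1])
f=lambda n,x,y:cv2.resize(cv2.imread(f"pics/{n}3.png")[y:y+60,x:x+40],(400,600),interpolation=3)
cv2.imwrite("pics/crop4.png",np.hstack([f("scene",145,185),f("top",460,245)]))
```

```text
[ 0.4865 -0.1783  0.18  ]
False
[ 0.4867 -0.1795  0.1256] [[ 0.5807  0.8141  0.0015]
 [ 0.8141 -0.5807 -0.0002]
 [ 0.0007  0.0013 -1.    ]] [0.0312 0.1405 0.3341] 8.5167
```

View pics/crop4.png

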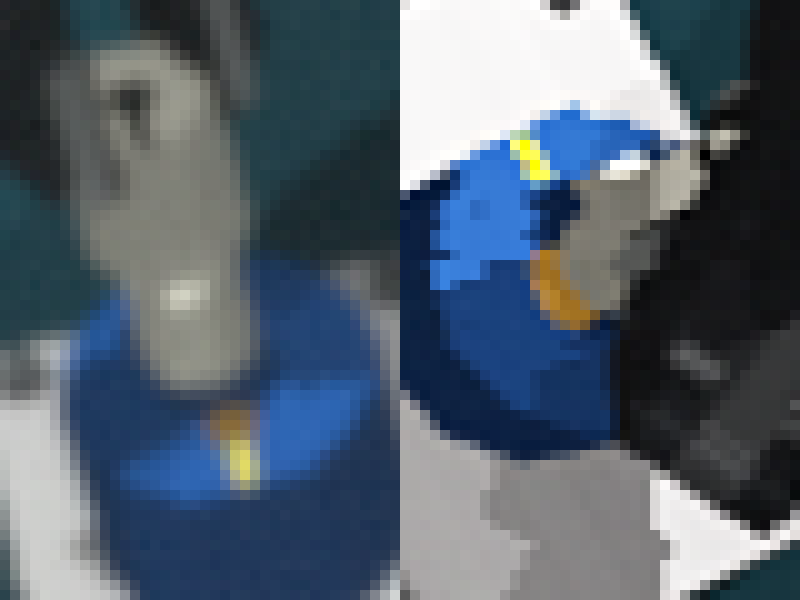

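Run:
```python
from h import *
np.set_printoptions(precision=4,suppress=True)
T=ray("scene",(157.55,194.35),.1321);print(T,ray("scene",(158.6,198.5),.1321)-T)
print("foot",ray("scene",(164.2,220.),.0661),"hub",ray("scene",(166.6,222.2),.059))
```

```text
[ 0.4846 -0.1795  0.1321] [ 0.0093  0.0042 -0.    ]
foot [ 0.4856 -0.1808  0.0661] hub [ 0.4845 -0.1781  0.059 ]
```

Run:
```python
from h import *
np.set_printoptions(precision=4,suppress=True)
G=np.array([.4857,-.1777]);move_l([*G,.122],feed=.05);sleep(.2)
print(sense()["position"],move_l([*G,.103],feed=.03,until_force=4));s=sense();print(s["position"],s["wrist_force"],s["ft_torque"],s["finger_gap"],s["time_s"])
```

```text
[ 0.4857 -0.1777  0.122 ] False
[ 0.4857 -0.1778  0.103 ] [-0.0605 -0.1269 -0.1239] [0.0179 0.0096 0.0047] 0.022672256846270916 9.85
```

Run:
```python
from h import *
np.set_printoptions(precision=4,suppress=True)
G=np.array([.4857,-.1777])
for z in(.097,.093,.090,.0885,.0875,.0865,.0855):
    h=move_l([*G,z],feed=.02,until_force=12);sleep(.15);s=sense();print(z,h,s["position"],s["wrist_force"],s["ft_torque"],s["finger_gap"],s["time_s"])
    if h or s["wrist_force"][2]>16: break
```

```text
0.097 False [ 0.4861 -0.1779  0.0973] [ 0.7727 -0.5291  2.5013] [-0.128  -0.2246  0.0457] 0.021669051074888014 10.45
0.093 False [ 0.486  -0.1779  0.0932] [ 2.1783 -0.4807  4.1965] [-0.1468 -0.3606 -0.0145] 0.022138664970983667 10.95
0.09 False [ 0.486  -0.1779  0.0902] [ 1.426  -0.9197  4.9614] [-0.1724 -0.4164  0.0178] 0.021790274361304686 11.4
0.0885 False [ 0.4861 -0.1779  0.0888] [ 1.6615 -0.6648  6.0408] [-0.153  -0.3485 -0.0005] 0.021945426538167515 11.8
0.0875 False [ 0.4862 -0.178   0.0885] [ 0.6522 -0.4152 11.9025] [0.0466 0.1181 0.0267] 0.021934370116021583 12.2
0.0865 False [ 0.4862 -0.178   0.0883] [-2.3773  0.9758 20.3438] [ 0.333   0.6236 -0.0064] 0.021972713952089256 12.6
```

Run:
```python
from h import *
np.set_printoptions(precision=4,suppress=True)
sleep(.5);s=sense();print(s["position"],s["wrist_force"],s["gripper_force"])
for n in("scene","top"):
    q,_=camera(n);cv2.imwrite(f"pics/{n}4.png",q[:,:,::-1])
f=lambda n,x,y:cv2.resize(cv2.imread(f"pics/{n}4.png")[y:y+60,x:x+40],(400,600),interpolation=3)
cv2.imwrite("pics/crop5.png",np.hstack([f("scene",145,190),f("top",460,245)]))
```

```text
[ 0.4862 -0.178   0.0883] [-2.3092  1.3153 19.8257] 61.122969556599855
```

View pics/crop5.png

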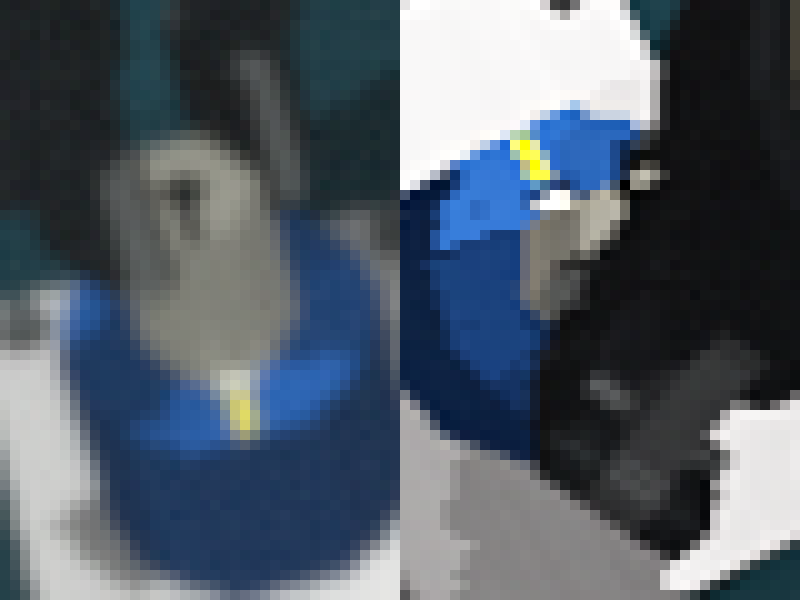

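The scene crop shows the hexagon's shoulder on the hub at about (215,375). The key is in the keyway, in line with the yellow line at (240,410). The push is steady at 20 N and the height matches home.

```bash
python3 -c "
from h import *
print(ray('scene',(163.35,208.55),.095));print(finish_job())"
```

```text
[ 0.48364535 -0.1770681   0.095     ]
the job is handed in; nothing more can be done
None
```

The standoff is in the hub with its key in the keyway and its shoulder on the hub top; the gripper still holds it pressed home at about 20 N, and I handed the job in about 13 s into the run.

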